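Set the colour feeder's drip screw

TASK

Get the colour feeder ready to drip: first unscrew the vent cap on top of its can anticlockwise to its open stop, then turn the brass thumbscrew on the valve clockwise until it seats and back it off a quarter turn. Finish still gripping the thumbscrew at that setting, with the vent left open, and leave the blocks and other loose things where they are.

Things in the scene. Friction and masses are not known exactly. Their poses are not given: they have to be found in the camera images.
- feeder: Colour feeder fixed to the table: wooden board 140 x 350 x 12 mm; metal can, 120 mm across, top at height 86 mm, axis at x 0, y +105 mm; brass valve block 48 mm square, top at 68 mm, axis at x 0, y -105 mm; pipe between; low felt tray (22 mm high) on its +x side. Any place and yaw. Origin: centre of the board's underside; x across, y along from valve to can, z up.
- vent_cap (a joint): Turn of the captive vent cap on the can about the vertical, rad: 0 shut, growing anticlockwise seen from above to its open stop at 1.45 (83 degrees). Starts at 0 to 0.2. It does not rise, cannot come off and stays where left (friction 0.05 N m).
- vent_cap_grip (a point): Centre of the vent cap, on its axis, 105 mm above the table: round ribbed steel cap 48 mm across, from 92 to 116 mm above the table, with a low ridge 36 x 7 x 4 mm across its top. Can be gripped by its sides from above in any direction. The frame turns with the cap: z up, y along the ridge; at joint value 0 its axes are the feeder's.
- thumbscrew (a joint): Turn of the thumbscrew about the vertical, rad: 0 seated (hard stop), growing anticlockwise seen from above as it is backed off; a quarter turn off its seat is 1.571. Starts at 1.9 to 3.0. It does not rise or sink noticeably and stays where left (friction 0.06 N m).
- thumbscrew_grip (a point): Centre of the brass thumbscrew's upright wing, on the screw's axis, 106 mm above the table. Wing 10 mm thick (x), 46 long (y), 26 high (93 to 119 mm above the table), a 6 mm pip on top at its +y end. Pinch it across the 10 mm from above. Frame turns with the screw, z up; seated, its axes are the feeder's: wing along the board, pip towards the can; a quarter turn off, it lies across the board.
- block_wide: Bystander: loose wooden printing block 130 x 100 x 35 mm with a wooden handle on top (65 mm high in all). Origin: centre of its underside.
- block_long: Bystander: loose wooden printing block 150 x 60 x 35 mm with a wooden handle on top (65 mm high in all). Origin: centre of its underside.
- block_small: Bystander: loose plain wooden block 40 x 55 x 28 mm standing on the feeder's board between can and valve (top 40 mm above the table). Origin: centre of its underside.
- cup: Bystander: small open brass cup, 64 mm across and 60 mm high, on the table beside the feeder. Origin: centre of its underside.
- brush: Bystander: brush 160 mm long lying on the table beside the feeder. Origin: underside.
- jar: Bystander: loose closed glass jar, 64 mm across and 85 mm high, with a steel lid; not the vent. Origin: centre of its underside.
- spool: Bystander: loose wooden roller 50 mm across and 40 mm high, standing upright. Origin: centre of its underside.

How it is judged:
On the way, in this order (a step that is already met when the one before it is completed fails the run):
1. the vent cap is unscrewed to its open stop (value of joint vent_cap above 1.2 rad), for 0.1 s.
2. the thumbscrew is turned in until it seats (value of joint thumbscrew below 0.07 rad and value of joint vent_cap above 1.2 rad), for 0.15 s.
At the end, for the whole second after the job is handed in: The thumbscrew stands a quarter turn off its seat (1.571 rad, within 0.26 rad or 15 degrees), at rest, still gripped between the fingers (over 4 N, grasp point within 30 mm of the wing's centre), and the vent cap is still open (beyond 1.2 rad) (value of joint thumbscrew between 1.31 and 1.83 rad and velocity of joint thumbscrew between -0.1 and 0.1 rad/s and contact force between the fingers and thumbscrew above 4 N and distance between the grasp point and thumbscrew_grip below 0.03 m and value of joint vent_cap above 1.2 rad); the arm keeps its last pose, push and grip.
It fails at once if a loose bystander is shoved more than 30 mm or tipped (distance of any of block_wide, block_long, block_small, cup, brush, jar, spool from where it was at the start of the episode above 0.03 m or angle between any of jar, cup, spool, block_wide, block_long, block_small's own z axis and vertical above 0.5 rad).
It also fails if it takes over 72 s, if anything falls off the work surface, if the arm or the gripper's body presses on something with over 40 N, if the wrist force passes 120 N, or if a joint passes its speed limit or range.

ROBOT

A 7-joint arm with a two-finger parallel gripper is mounted at the origin on the work surface. World frame = base frame: x ahead of the robot, y to its left, z up, the work surface at z = 0. Lengths are in m, angles in rad, forces in N, time in s.
With the tool pointing down it reaches from about 0.375 to 0.925 m from the base axis. Payload 3.1 kg.
Tool frame: the origin (TCP) lies on the centre line of the jaws, within the pads' length; the fingertips stand 14 mm ahead of it and the grasp point (between the pads) lies 5 mm behind it; z points along the fingers, y is the direction in which the jaws open and shut (so a half turn about z gives the same grasp; the last joint's range is limited). The gripper opens to 85 mm and grips with 20 to 120 N. Pads are 22 mm wide; open, the fingers measure 114 mm over their backs; the gripper's body (76 mm by 85 mm) begins 54 mm behind the grasp point. The pads swing forward as they close: fully open they stand 13 mm farther back than shut.
Start: joints at [1.154, 0.383, 0.044, 1.598, -0.018, 1.161, -0.05], TCP at [0.204, -0.617, 0.245] pointing down, gripper open.
Joint ranges: [-2.61, 2.61], [-0.41, 2.15], [-1.48, 1.57], [0, 2.5], [-1.57, 4.71], [0.05, 1.97], [-2.85, 2.85]. Speed limits (rad/s): [2.79, 2.79, 3.14, 3.14, 3.14, 3.14, 3.14].

INTERFACE

Orientations are given as a rotation vector (axis times angle).
In Python, from cell import * gives the robot as it stands.
- The arm moves only by the tool drive_tool, never from a script. Its argument "steps" is a list of rows, each a list of 4 numbers: the shift along the world's x, y, z in m, then the turn about the world's z in rad. A call has 1 to 8 rows; each row is the pose to reach, as a shift and turn from the pose commanded when the call began; what a row does not reach only later rows make up. A row lasts 1/12 s, in which the tool goes at most 41.7 mm and 7.16 degrees, less where a joint would pass 70% of its speed; a pose out of reach is approached as far as the arm can. A call with a gripper value outside its range is refused whole. "claw" is the finger opening in m, from 0 to 0.0854, set as the call begins (left out, the last holds). The fingers move at their own pace and stop on an object; "grip_force" is the grip in N (left out, the last holds). Time passes only in rows, so rows that repeat a pose let the fingers close. It gives the time, the measured TCP pose, the force and the opening at its end, in the units of the state.
- get_obs(): the state, without advancing time (a new reading comes with each control period).
- capture(name): name is "scene" or "top" or "wrist"; returns (picture, depth): 420x560x3 uint8, blue, green, red; 420x560 float32, m along the optical axis (not along the pixel's ray), 0 where there is no reading.
- camera_info(name): a dict with "fx", "fy", "cx", "cy" (pixels), "position" and "orientation" of the camera in the world. Camera axes: x right, y down, z forward; pixel columns grow to the right and rows downward; lengths in m; the calibration is good to about 2 mm. The wrist camera is an equidistant fisheye: a pixel r from the principal point sees the ray r / f radians off the axis. A picture is of the moment at which its call begins: read the wrist's pose just before it. camera_info takes no time and is no camera call; for the wrist camera it gives the pose at the moment of the call.
- hand_in(): hands the job in, once; it reports no verdict.
The state is a dict: "time_s": time; "q": joint angles; "qd": joint speeds; "effort": joint torques, N m; "eef_pos": TCP position; "tcp_rot": TCP orientation; "force": force on the tool from outside, world axes, zero at the start; "moment": the same for the moment, N m; "finger_gap": finger opening in m.
Only numpy, scipy, OpenCV 4.12 (cv2) and the standard library are available. Lean on these libraries where they do the work, as an engineer would, in place of code of your own. Each camera call takes 0.05 s, during which the arm holds its last target.

## Working session

There is one attempt and no reset: what is moved stays moved. The work goes in short steps, Python scripts to look and compute and a tool call to move; the robot and the scene stay as the last step left them, time stands still between calls to the robot, and variables do not carry over. Pictures are saved under pics/ and viewed, and the job is handed in when it is done.

Besides the shell and the picture viewer there is one more tool, called by a JSON object that holds its "fn" and its "kwargs", one argument or row to a line. drive_tool: Moves the arm, as the interface text tells. Its arguments: {"type":"object","properties":{"steps":{"type":"array","items":{"type":"array","items":{"type":"number"}}},"claw":{"type":"number"},"grip_force":{"type":"number"}},"required":["steps"]}

```bash
ls; mkdir -p pics; python3 - <<'E'
from cell import *
import cv2,numpy as np
o=get_obs();print(o)
for n in("scene","top"):
    p,d=capture(n);cv2.imwrite(f"pics/{n}0.png",p);np.save(f"pics/{n}0.npy",d);print(n,camera_info(n))
E
```

```text
pics
{'time_s': 0.0, 'q': array([ 1.15414611,  0.38385892,  0.04383755,  1.59958868, -0.01788015,
        1.16121137, -0.04989956]), 'qd': array([-9.13171734e-04, -3.67366747e-05,  6.33853250e-04,  2.99745558e-05,
       -9.26444176e-05,  8.01854671e-04, -1.27913168e-04]), 'effort': array([-4.89007380e-04, -4.33466721e+01,  1.02416463e+00, -2.49517608e+01,
        1.05006807e-02,  1.11194912e-02, -4.89994989e-06]), 'eef_pos': array([ 0.20345925, -0.61637057,  0.24386492]), 'tcp_rot': array([-3.09915610e+00, -4.98446643e-01,  9.19357056e-04]), 'force': array([-0.12840789,  0.36484928,  0.78224276]), 'moment': array([-0.03314171, -0.0342431 ,  0.02537594]), 'finger_gap': 0.08537442891326157}
scene {'fx': 391.0896374001581, 'fy': 391.0896374001581, 'cx': 277.11301797460794, 'cy': 211.9238293081073, 'position': array([ 1.30925161, -0.83388786,  0.8321569 ]), 'orientation': array([-2.02353128, -0.80321134,  0.43352791])}
top {'fx': 404.7906370302599, 'fy': 404.7906370302599, 'cx': 274.12435720341205, 'cy': 203.302701448625, 'position': array([ 0.44298601, -0.00766035,  1.13877475]), 'orientation': array([-2.15269733,  2.19998786, -0.08332088])}
```

View pics/scene0.png

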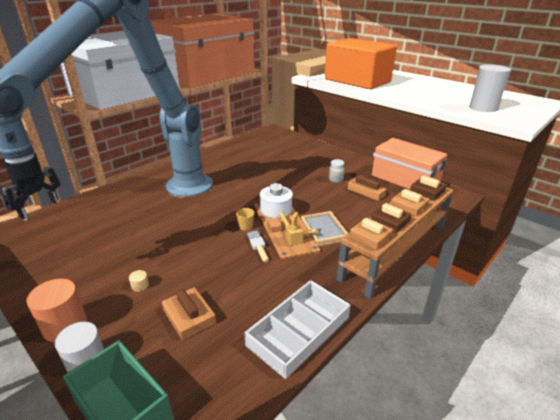

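View pics/top0.png

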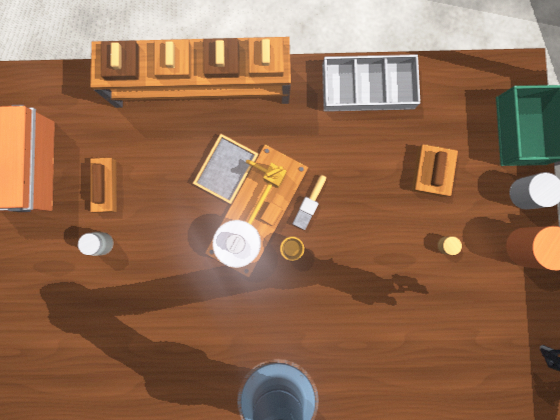

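The top view shows the vent cap near (237,243) and the thumbscrew near (275,174). The board runs up and to the right, with the cup at (292,247) and the brush at (310,205). I'll enlarge the crops next.

```bash
cat > h.py <<'E'
from cell import *
import cv2,numpy as np
from scipy.spatial.transform import Rotation as R
def ray(n,u,v,ci=None):
    c=ci or camera_info(n); x=(u-c['cx'])/c['fx'];y=(v-c['cy'])/c['fy']
    if n=='wrist':
        r=np.hypot(x,y); s=np.sin(r)/r if r>1e-9 else 1; d=np.array([x*s,y*s,np.cos(r)])
    else: d=np.array([x,y,1.])
    return np.array(c['position']),R.from_rotvec(c['orientation']).as_matrix()@d
def atz(n,u,v,z,ci=None):
    p,d=ray(n,u,v,ci); return p+d*(z-p[2])/d[2]
def tri(rs):
    A=np.zeros((3,3));b=np.zeros(3)
    for p,d in rs:
        d=d/np.linalg.norm(d);M=np.eye(3)-np.outer(d,d);A+=M;b+=M@p
    x=np.linalg.solve(A,b)
    return x,[np.linalg.norm(np.cross(x-p,d/np.linalg.norm(d))) for p,d in rs]
E
python3 - <<'E'
import cv2
p=cv2.imread('pics/top0.png');cv2.imwrite('pics/tc.png',cv2.resize(p[130:280,190:340],None,fx=4,fy=4,interpolation=cv2.INTER_CUBIC))
p=cv2.imread('pics/scene0.png');cv2.imwrite('pics/sc.png',cv2.resize(p[170:270,220:360],None,fx=5.5,fy=5.5,interpolation=cv2.INTER_CUBIC))
E
```

```text
(no output)
```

View pics/tc.png

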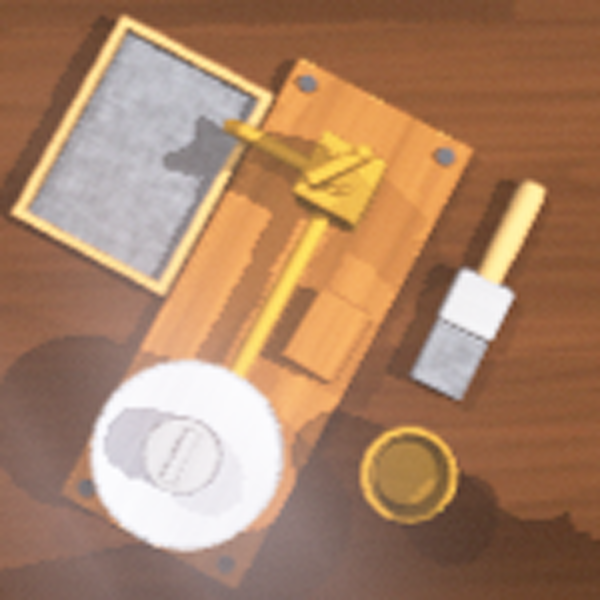

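View pics/sc.png

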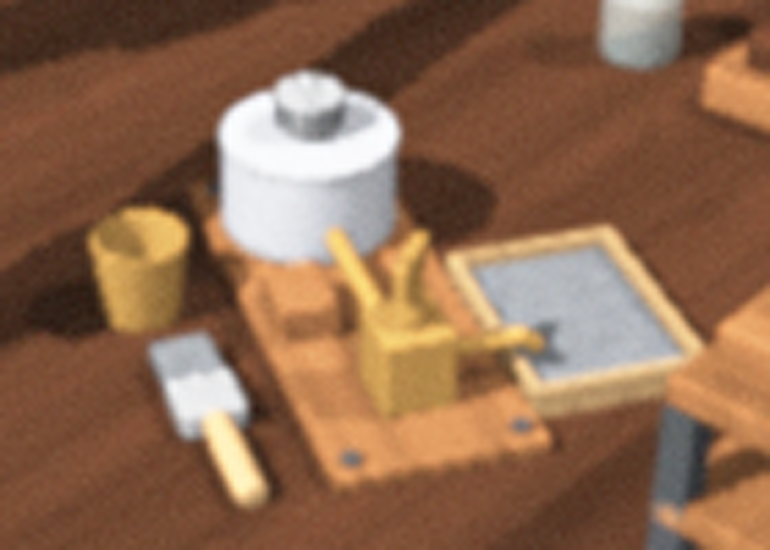

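```bash
python3 - <<'E'
from h import *
f=lambda u,v:(190+(u+.5)/4-.5,130+(v+.5)/4-.5)
g=lambda u,v:(220+(u+.5)/5.5-.5,170+(v+.5)/5.5-.5)
x,e=tri([ray('top',*f(184,455)),ray('scene',*g(312,93))]);print('cap',x,e)
print(atz('top',*f(184,455),.118), 'wing',atz('top',*f(345,168),.119))
x,e=tri([ray('top',*f(342,168)),ray('scene',*g(408,285))]);print('wing',x,e)
a=[atz('top',*f(u,v),.012) for u,v in((302,60),(472,152),(238,585),(66,490))]
print(a);print(sum(a)/4)
for i,j in((3,0),(2,1)):
  d=a[i]-a[j];print('y dir',np.degrees(np.arctan2(d[1],d[0])),np.linalg.norm(d))
a=atz('top',*f(310,185),.119);b=atz('top',*f(375,155),.119);print('wingdir',np.degrees(np.arctan2(*(b-a)[1::-1])),a,b)
a=atz('top',*f(173,480),.119);b=atz('top',*f(192,428),.119);print('ridge',np.degrees(np.arctan2(*(a-b)[1::-1])))
for n,u,v in(('cup',409,475),('brush',480,290)):print(n,atz('top',*f(u,v),.06))
E
```

```text
cap [0.42981327 0.09777695 0.1164017 ] [np.float64(0.001819882906731632), np.float64(0.0018198829067316606)]
[0.42855906 0.09631233 0.118     ] wing [ 0.608062   -0.00871505  0.119     ]
wing [ 0.61169419 -0.00698319  0.09558083] [np.float64(0.0002797620859582933), np.float64(0.0002797620859582059)]
[array([0.70314721, 0.01988003, 0.012     ]), array([ 0.63472653, -0.09833135,  0.012     ]), array([0.33720636, 0.07113287, 0.012     ]), array([0.40469441, 0.18915125, 0.012     ])]
[0.51994363 0.0454582  0.012     ]
y dir 150.43972119493833 0.34311342534678596
y dir 150.33463685338657 0.34239797548512463
wingdir -66.29385654706033 [0.59765366 0.01376322 0.119     ] [ 0.61598496 -0.02798448  0.119     ]
ridge 159.001158459149
cup [ 0.41137657 -0.04667247  0.06      ]
brush [ 0.53325634 -0.09717749  0.06      ]
```

{"fn": "drive_tool", "kwargs": {
  "steps": [
    [0.03,0.03,0.01,0],
    [0.05,0.065,0.02,0],
    [0.07,0.1,0.03,0],
    [0.09,0.135,0.04,0],
    [0.11,0.17,0.05,0],
    [0.13,0.205,0.05,0],
    [0.145,0.24,0.05,0],
    [0.16,0.275,0.05,0]
  ]
}}

```text
time_s: 0.77
eef_pos: [0.3644, -0.34, 0.2952]
tcp_rot: [3.102, 0.5, 0.0]
force: [0.4, 1.0, 0.2]
finger_gap: 0.0852
```

{"fn": "drive_tool", "kwargs": {
  "steps": [
    [0.01,0.036,0,0],
    [0.02,0.072,0,0],
    [0.03,0.11,0,0],
    [0.04,0.145,0,0],
    [0.05,0.18,0,0],
    [0.06,0.215,0,0],
    [0.06,0.25,0,0],
    [0.06,0.28,0,0]
  ]
}}

```text
time_s: 1.43
eef_pos: [0.4235, -0.0593, 0.2949]
tcp_rot: [-3.101, -0.502, 0.001]
force: [-0.1, 0.4, 0.0]
finger_gap: 0.0854
```

```bash
python3 - <<'E'
from h import *
o=get_obs();M=R.from_rotvec(o['tcp_rot']).as_matrix()
print(o['time_s'],o['eef_pos'],o['q'],M,np.degrees(np.arctan2(M[1,1],M[0,1])))
ci=camera_info('wrist');p,d=capture('wrist');print(ci);cv2.imwrite('pics/w1.png',p);np.save('pics/w1ci.npy',ci,allow_pickle=True)
E
```

```text
1.4333 [ 0.4235182  -0.05934212  0.2949197 ] [ 0.53551569 -0.07869886 -0.46351817  2.01854679 -0.03832945  1.19431296
 -1.16231084] [[ 9.48879078e-01  3.15639331e-01 -5.54250398e-04]
 [ 3.15639613e-01 -9.48878999e-01  5.28762497e-04]
 [-3.59018322e-04 -6.76675052e-04 -9.99999707e-01]] -71.60058170574507
{'fx': 325.19226210127806, 'fy': 325.19226210127806, 'cx': 279.1306433345874, 'cy': 204.31719774837364, 'position': array([ 0.49154336, -0.03619264,  0.42255277]), 'orientation': array([ 2.35591884, -1.69830735, -0.24096414])}
```

View pics/w1.png

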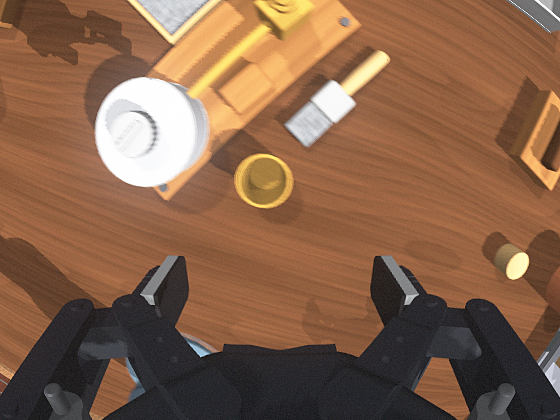

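The wrist view shows the cap top at about (128,133), the cup at (264,181) and the wing base at the top edge, about (283,5). I'll triangulate the cap with the top view.

```bash
python3 - <<'E'
from h import *
p=cv2.imread('pics/w1.png');cv2.imwrite('pics/w1c.png',cv2.resize(p[70:200,80:220],None,fx=4,fy=4,interpolation=cv2.INTER_CUBIC))
E
```

```text
(no output)
```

View pics/w1c.png

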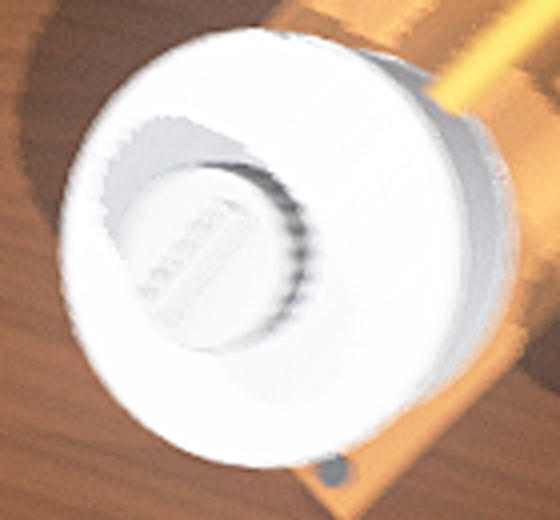

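```bash
python3 - <<'E'
from h import *
ci=np.load('pics/w1ci.npy',allow_pickle=True).item()
w=ray('wrist',130.4,133.9,ci)
print(tri([w,ray('top',235.6,243.4)]),tri([w,ray('top',235.6,243.4),ray('scene',276.3,186.5)]),atz('wrist',130.4,133.9,.117,ci))
E
```

```text
(array([0.43021739, 0.0966126 , 0.12433478]), [np.float64(0.0018518660289329413), np.float64(0.0018518660289327956)]) (array([0.4299219 , 0.09878419, 0.11681708]), [np.float64(0.0019988410365804547), np.float64(0.0026952397871585388), np.float64(0.0011238790164854564)]) [0.4303661  0.10080639 0.117     ]
```

{"fn": "drive_tool", "kwargs": {
  "steps": [
    [0.001,0.035,0,0],
    [0.002,0.07,0,0],
    [0.004,0.105,0,0],
    [0.006,0.14,-0.01,0],
    [0.006,0.157,-0.04,0],
    [0.006,0.157,-0.075,0],
    [0.006,0.157,-0.11,0],
    [0.006,0.157,-0.13,0]
  ]
}}

```text
time_s: 2.15
eef_pos: [0.427, 0.0944, 0.1617]
tcp_rot: [-3.101, -0.501, 0.008]
force: [-0.4, -0.5, -0.2]
finger_gap: 0.0851
```

```bash
python3 - <<'E'
from h import *
o=get_obs();print(o['eef_pos'],o['q'][6])
p,d=capture('wrist');cv2.imwrite('pics/w2.png',p)
E
```

```text
[0.42699431 0.09441891 0.16171625] -1.6531001361027466
```

View pics/w2.png

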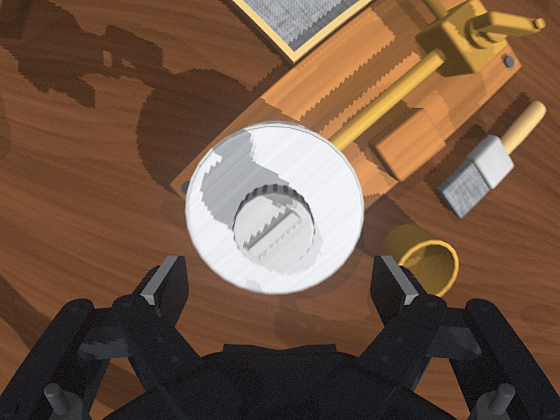

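The cap at (274,231) sits between the jaws, whose midpoint is about column 280. The cup at (425,262) is lower than the fingers will reach. I'll descend and grip.

{"fn": "drive_tool", "kwargs": {
  "steps": [
    [0,0,-0.02,0],
    [0,0,-0.04,0],
    [0,0,-0.055,0],
    [0,0,-0.06,0],
    [0,0,-0.06,0]
  ]
}}

```text
time_s: 2.62
eef_pos: [0.4289, 0.0943, 0.1046]
tcp_rot: [-3.102, -0.498, 0.004]
force: [-0.1, 0.4, 0.1]
finger_gap: 0.0854
```

{"fn": "drive_tool", "kwargs": {
  "steps": [
    [0,0,0,0],
    [0,0,0,0],
    [0,0,0,0],
    [0,0,0,0],
    [0,0,0,0],
    [0,0,0,0]
  ],
  "claw": 0.03,
  "grip_force": 40
}}

```text
time_s: 3.12
eef_pos: [0.4301, 0.0991, 0.1074]
tcp_rot: [-3.097, -0.501, -0.004]
force: [-4.6, 6.6, 7.5]
finger_gap: 0.0466
```

{"fn": "drive_tool", "kwargs": {
  "steps": [
    [0,0,0,0.1],
    [0,0,0,0.2],
    [0,0,0,0.3],
    [0,0,0,0.4],
    [0,0,0,0.5],
    [0,0,0,0.6],
    [0,0,0,0.7],
    [0,0,0,0.8]
  ]
}}

```text
time_s: 3.78
eef_pos: [0.4291, 0.1003, 0.1074]
tcp_rot: [-2.653, -1.674, -0.005]
force: [-6.7, 8.4, 9.2]
finger_gap: 0.0468
```

{"fn": "drive_tool", "kwargs": {
  "steps": [
    [0,0,0,0.08],
    [0,0,0,0.16],
    [0,0,0,0.24],
    [0,0,0,0.32],
    [0,0,0,0.4],
    [0,0,0,0.46],
    [0,0,0,0.5],
    [0,0,0,0.5]
  ]
}}

```text
time_s: 4.45
eef_pos: [0.4281, 0.1004, 0.1073]
tcp_rot: [-2.159, -2.275, -0.004]
force: [-8.5, 8.8, 12.9]
finger_gap: 0.0464
```

```bash
python3 - <<'E'
from h import *
o=get_obs();M=R.from_rotvec(o['tcp_rot']).as_matrix();print(o['eef_pos'],o['q'][6],o['force'],o['moment'],o['finger_gap'],np.degrees(np.arctan2(M[1,1],M[0,1])))
p,d=capture('wrist');cv2.imwrite('pics/w3.png',p)
E
```

```text
[0.42811092 0.10044122 0.10734439] -0.5349018074433223 [-8.52898854  8.84081466 12.87542184] [1.79458925 2.0888455  0.07778041] 0.04641773007950583 3.0050943132808223
```

View pics/w3.png

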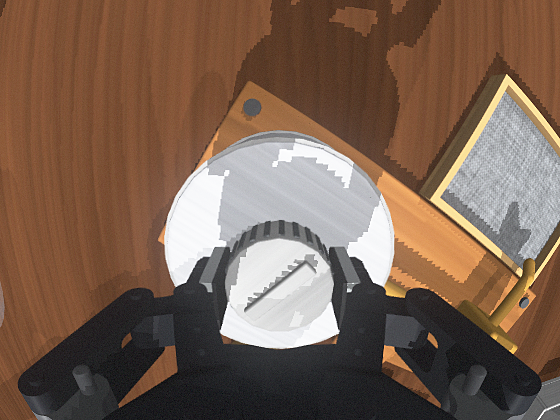

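The ridge is at the same image angle as before, about 35°, so the cap turned with the jaws by about 75°. I'll push on to feel for the stop.

{"fn": "drive_tool", "kwargs": {
  "steps": [
    [0,0,0,0.05],
    [0,0,0,0.1],
    [0,0,0,0.15],
    [0,0,0,0.2],
    [0,0,0,0.2]
  ]
}}

```text
time_s: 4.92
eef_pos: [0.4282, 0.099, 0.1071]
tcp_rot: [-1.923, -2.479, -0.002]
force: [-9.2, 6.4, 14.3]
finger_gap: 0.047
```

```bash
python3 - <<'E'
from h import *
o=get_obs();M=R.from_rotvec(o['tcp_rot']).as_matrix();print(o['eef_pos'],o['q'][6],o['force'],o['moment'],o['finger_gap'],np.degrees(np.arctan2(M[1,1],M[0,1])))
p,d=capture('wrist');cv2.imwrite('pics/w4.png',p)
E
```

```text
[0.42817194 0.09902609 0.10712982] -0.3536900893251054 [-9.16747118  6.41074601 14.29418399] [1.24388899 1.76126451 0.04930493] 0.0470398308380917 14.40998240538445
```

View pics/w4.png

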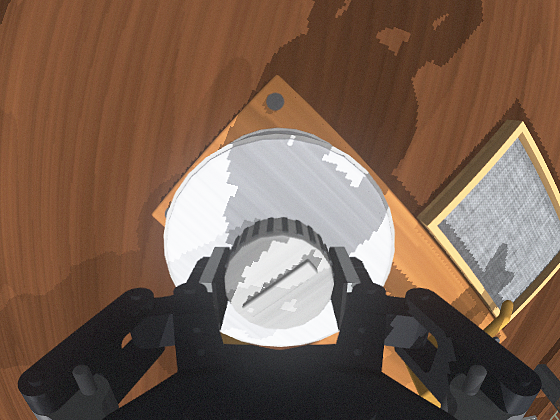

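```bash
python3 - <<'E'
from h import *
p=cv2.imread('pics/w4.png');cv2.imwrite('pics/w4c.png',cv2.resize(p[210:350,210:350],None,fx=4,fy=4,interpolation=cv2.INTER_CUBIC))
p=cv2.imread('pics/w3.png');cv2.imwrite('pics/w3c.png',cv2.resize(p[210:350,210:350],None,fx=4,fy=4,interpolation=cv2.INTER_CUBIC))
p=cv2.imread('pics/w2.png');cv2.imwrite('pics/w2c.png',cv2.resize(p[170:290,210:350],None,fx=4,fy=4,interpolation=cv2.INTER_CUBIC))
E
```

```text
(no output)
```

View pics/w4c.png

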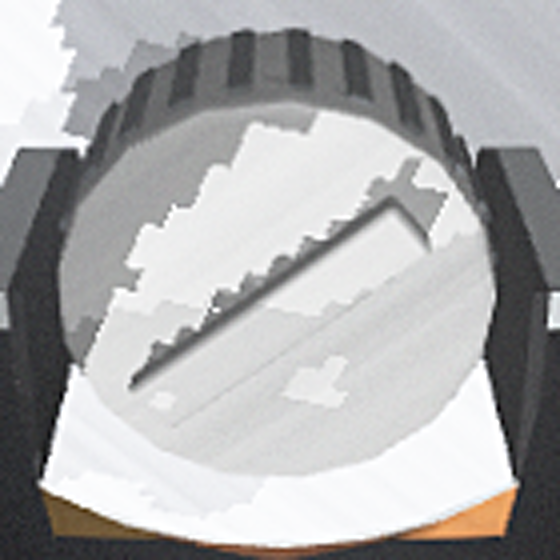

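View pics/w2c.png

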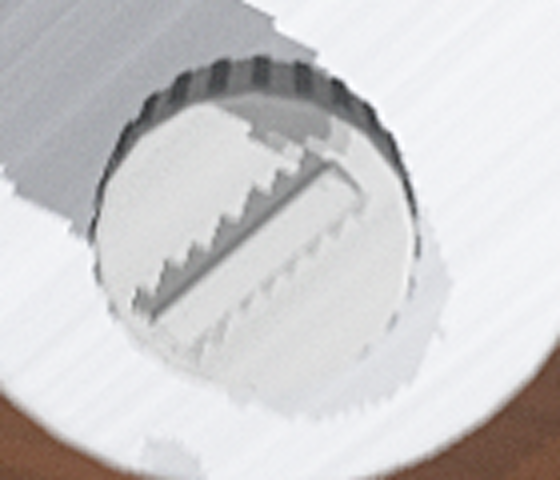

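```bash
cat >> h.py <<'E'
ci1=np.load('pics/w1ci.npy',allow_pickle=True).item()
_R1=R.from_rotvec(ci1['orientation']); _T1=R.from_matrix([[9.48879078e-01,3.15639331e-01,-5.5425e-4],[3.15639613e-01,-9.48878999e-01,5.2876e-4],[-3.59e-4,-6.767e-4,-.9999997]])
_off=_T1.inv().apply(ci1['position']-np.array([0.4235182,-0.05934212,0.2949197])); _Rel=_T1.inv()*_R1
def wci(pos,rv):
    T=R.from_rotvec(rv); c=dict(ci1); c['position']=np.array(pos)+T.apply(_off); c['orientation']=(T*_Rel).as_rotvec(); return c
E
python3 - <<'E'
from h import *
f=lambda u,v,a,b:(a+(u+.5)/4-.5,b+(v+.5)/4-.5)
def ang(ci,p,q):
    a=atz('wrist',*p,.119,ci);b=atz('wrist',*q,.119,ci);print(a,b,np.degrees(np.arctan2(*(b-a)[1::-1])))
ang(wci([0.427,0.09442,0.1617],[-3.101,-0.501,0.008]),f(152,318,210,170),f(335,165,210,170))
c=camera_info('wrist');print(c['position'],wci(get_obs()['eef_pos'],get_obs()['tcp_rot'])['position'])
ang(c,f(132,388,210,210),f(392,198,210,210))
ang(c,f(172,428,210,210),f(440,242,210,210))
E
```

```text
[0.41705738 0.11078073 0.119     ] [0.44708739 0.0934828  0.119     ] -29.942873746442764
[0.41194099 0.16792376 0.23501895] [0.41007211 0.1680357  0.23504358]
[0.41634366 0.08814739 0.119     ] [0.43661688 0.11683055 0.119     ] 54.74737854847678
[0.42158413 0.08411557 0.119     ] [0.44272432 0.11323941 0.119     ] 54.0251522350896
```

The ridge stands at 234° against the feeder's 150°, so the cap is about 84° open, at its stop. I'll release and rise.

{"fn": "drive_tool", "kwargs": {
  "steps": [
    [0,0,0,0],
    [0,0,0,0],
    [0,0,0,0],
    [0,0,0,0],
    [0,0,0,0],
    [0,0,0,0]
  ],
  "claw": 0.085
}}

```text
time_s: 5.47
eef_pos: [0.43, 0.0943, 0.1053]
tcp_rot: [1.931, 2.478, -0.0]
force: [0.1, 0.3, -0.1]
finger_gap: 0.0848
```

{"fn": "drive_tool", "kwargs": {
  "steps": [
    [0,0,0.03,0],
    [0,0,0.06,0],
    [0,0,0.09,0],
    [0.02,-0.01,0.115,0],
    [0.05,-0.03,0.13,0],
    [0.08,-0.045,0.13,0],
    [0.1,-0.06,0.13,0],
    [0.1,-0.06,0.13,0]
  ]
}}

```text
time_s: 6.13
eef_pos: [0.5344, 0.0292, 0.2355]
tcp_rot: [1.939, 2.469, 0.004]
force: [0.4, -1.1, -0.5]
finger_gap: 0.0852
```

```bash
python3 - <<'E'
from h import *
o=get_obs();M=R.from_rotvec(o['tcp_rot']).as_matrix();print(o['eef_pos'],o['q'][6],o['finger_gap'],np.degrees(np.arctan2(M[1,1],M[0,1])))
c=camera_info('wrist');np.save('pics/w5ci.npy',c,allow_pickle=True)
p,d=capture('wrist');cv2.imwrite('pics/w5.png',p)
E
```

```text
[0.53435036 0.02919069 0.2355462 ] -0.10887875104305252 0.08515215768231273 13.718516051174557
```

View pics/w5.png

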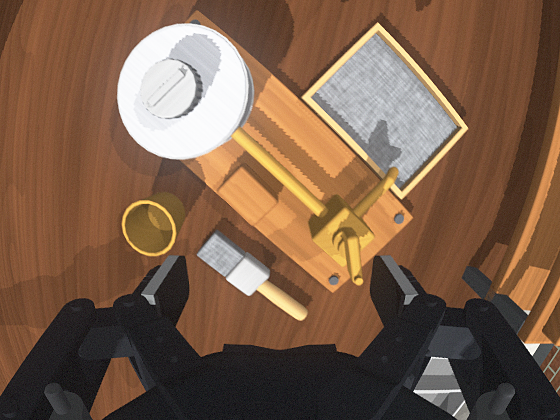

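The cap was left as turned, and the wing is at about (348,250) with the pip near (358,280). I'll enlarge the wing.

```bash
python3 - <<'E'
from h import *
p=cv2.imread('pics/w5.png');cv2.imwrite('pics/w5c.png',cv2.resize(p[190:300,290:410],None,fx=5,fy=5,interpolation=cv2.INTER_CUBIC))
E
```

```text
(no output)
```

View pics/w5c.png

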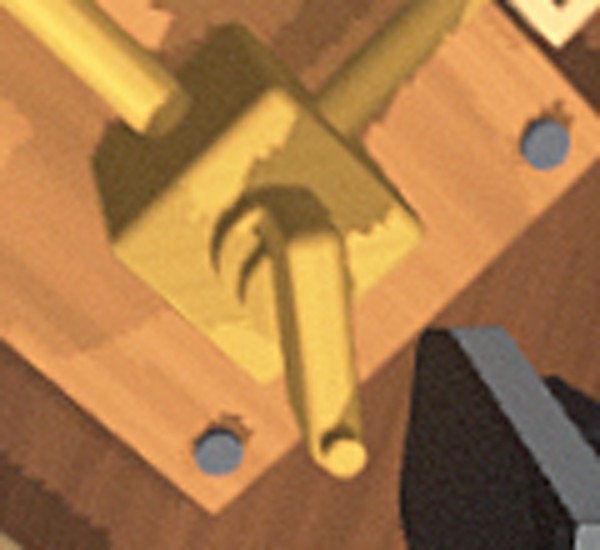

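```bash
python3 - <<'E'
from h import *
c=np.load('pics/w5ci.npy',allow_pickle=True).item()
f=lambda u,v:(290+(u+.5)/5-.5,190+(v+.5)/5-.5)
a=atz('wrist',*f(318,237),.119,c);b=atz('wrist',*f(337,452),.119,c)
print(a,b,(a+b)/2,np.linalg.norm(a-b),np.degrees(np.arctan2(*(b-a)[1::-1])))
t=lambda u,v:(190+(u+.5)/4-.5,130+(v+.5)/4-.5)
print(tri([ray('wrist',*f(327,343),c),ray('top',*t(343,168))]))
k=atz('wrist',*f(305,235),.119,c)
o=get_obs();print(o['eef_pos'])
E
```

```text
[0.60195099 0.01733995 0.119     ] [ 0.61854612 -0.02069126  0.119     ] [ 0.61024856 -0.00167566  0.119     ] 0.041494226346502 -66.42568344220285
(array([ 0.61197287, -0.00641963,  0.10741063]), [np.float64(0.002227822057429341), np.float64(0.0022278220574292753)])
[0.53176342 0.03172265 0.23497762]
```

{"fn": "drive_tool", "kwargs": {
  "steps": [
    [0.02,-0.01,0,0.04],
    [0.045,-0.02,0,0.08],
    [0.07,-0.035,-0.01,0.14],
    [0.081,-0.0395,-0.03,0.16],
    [0.081,-0.0395,-0.05,0.16],
    [0.081,-0.0395,-0.07,0.16],
    [0.081,-0.0395,-0.08,0.16],
    [0.081,-0.0395,-0.08,0.16]
  ],
  "claw": 0.06
}}

```text
time_s: 6.85
eef_pos: [0.6077, -0.0043, 0.1521]
tcp_rot: [-1.72, -2.622, 0.005]
force: [-0.1, -0.5, -0.6]
finger_gap: 0.0601
```

```bash
python3 - <<'E'
from h import *
o=get_obs();M=R.from_rotvec(o['tcp_rot']).as_matrix();print(o['eef_pos'],o['q'][6],o['finger_gap'],np.degrees(np.arctan2(M[1,1],M[0,1])))
p,d=capture('wrist');cv2.imwrite('pics/w6.png',p)
E
```

```text
[ 0.60765183 -0.00428678  0.15211784] 0.0002911521183060408 0.060064876952351555 23.464878177752023
```

View pics/w6.png

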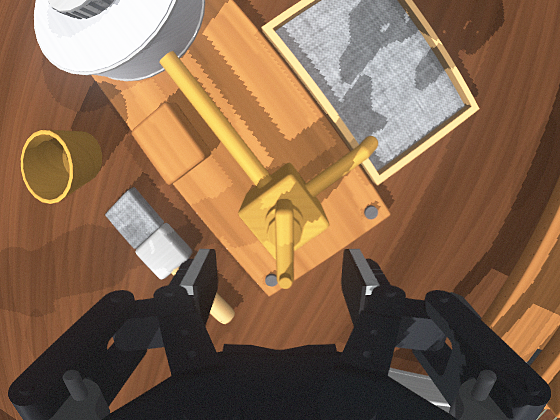

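The wing at (285,245) is parallel to the pads and between them. I'll descend and close.

{"fn": "drive_tool", "kwargs": {
  "steps": [
    [0,0,-0.02,0],
    [0,0,-0.04,0],
    [0,0,-0.053,0],
    [0,0,-0.053,0],
    [0,0,-0.053,0]
  ]
}}

```text
time_s: 7.32
eef_pos: [0.6107, -0.0045, 0.1027]
tcp_rot: [-1.725, -2.626, 0.0]
force: [-0.4, -0.0, 0.1]
finger_gap: 0.0599
```

{"fn": "drive_tool", "kwargs": {
  "steps": [
    [0,0,0,0],
    [0,0,0,0],
    [0,0,0,0],
    [0,0,0,0],
    [0,0,0,0],
    [0,0,0,0],
    [0,0,0,0],
    [0,0,0,0]
  ],
  "claw": 0.0,
  "grip_force": 40
}}

```text
time_s: 7.98
eef_pos: [0.6108, -0.005, 0.1039]
tcp_rot: [1.725, 2.625, -0.002]
force: [-2.5, -0.6, 5.1]
finger_gap: 0.0188
```

```bash
python3 - <<'E'
from h import *
o=get_obs();M=R.from_rotvec(o['tcp_rot']).as_matrix();print(o['eef_pos'],o['q'],o['force'],o['moment'],o['finger_gap'],np.degrees(np.arctan2(M[1,1],M[0,1])))
p,d=capture('wrist');cv2.imwrite('pics/w7.png',p)
E
```

```text
[ 0.61080018 -0.00502122  0.10389326] [ 0.56321925  0.61367903 -0.80325793  1.77012589  0.5223569   0.98461783
 -0.04045656] [-2.45395249 -0.55373158  5.10058598] [-0.18550888  0.66506812 -0.02321327] 0.018754424114078332 23.36073875882352
```

View pics/w7.png

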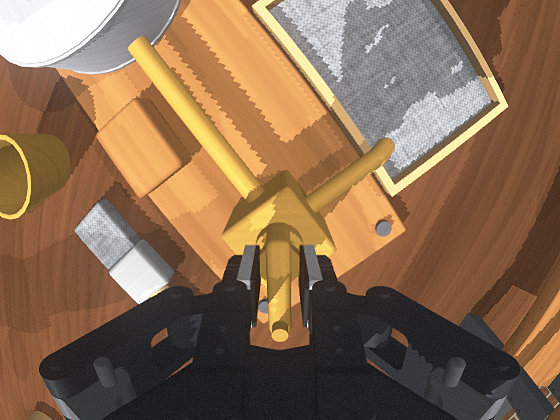

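The fingers are still closing (gap 19 mm), with the wing centred between the pads. I'll give them more time.

{"fn": "drive_tool", "kwargs": {
  "steps": [
    [0,0,0,0],
    [0,0,0,0],
    [0,0,0,0],
    [0,0,0,0]
  ]
}}

```text
time_s: 8.37
eef_pos: [0.6108, -0.005, 0.1039]
tcp_rot: [1.725, 2.625, -0.002]
force: [-3.4, -0.9, 6.4]
finger_gap: 0.0187
```

The fingers stopped at 18.7 mm, although the wing is only 10 mm thick. The tips, at about 90 mm, are probably pinching the round hub below the wing. I'll open a little, rise 7 mm and close again.

{"fn": "drive_tool", "kwargs": {
  "steps": [
    [0,0,0,0],
    [0,0,0,0],
    [0,0,0.003,0],
    [0,0,0.007,0],
    [0,0,0.007,0]
  ],
  "claw": 0.04
}}

```text
time_s: 8.78
eef_pos: [0.6115, -0.0045, 0.1103]
tcp_rot: [1.724, 2.624, 0.002]
force: [-0.4, 0.1, -0.1]
finger_gap: 0.0399
```

{"fn": "drive_tool", "kwargs": {
  "steps": [
    [0,0,0,0],
    [0,0,0,0],
    [0,0,0,0],
    [0,0,0,0],
    [0,0,0,0],
    [0,0,0,0],
    [0,0,0,0],
    [0,0,0,0]
  ],
  "claw": 0.0
}}

```text
time_s: 9.45
eef_pos: [0.6107, -0.0048, 0.1093]
tcp_rot: [-1.725, -2.625, 0.0]
force: [-1.8, 0.5, 3.0]
finger_gap: 0.0089
```

The gap is now 8.9 mm, so the wing is gripped. I'll turn it clockwise.

{"fn": "drive_tool", "kwargs": {
  "steps": [
    [0,0,0,-0.1],
    [0,0,0,-0.2],
    [0,0,0,-0.3],
    [0,0,0,-0.4],
    [0,0,0,-0.5],
    [0,0,0,-0.6],
    [0,0,0,-0.7],
    [0,0,0,-0.8]
  ]
}}

```text
time_s: 10.12
eef_pos: [0.6109, -0.0048, 0.1093]
tcp_rot: [2.615, 1.741, 0.0]
force: [-0.2, 0.0, 1.8]
finger_gap: 0.0091
```

```bash
python3 - <<'E'
from h import *
o=get_obs();M=R.from_rotvec(o['tcp_rot']).as_matrix();print(o['eef_pos'],o['q'],o['force'],o['moment'],o['finger_gap'],np.degrees(np.arctan2(M[1,1],M[0,1])))
E
```

```text
[ 0.61089061 -0.0047801   0.10934137] [ 0.44753205  0.54967217 -0.64230778  1.77314232  0.39517524  0.95035155
 -0.75421298] [-0.15164373  0.02060312  1.83811773] [-0.11185499  0.11868729  0.0586112 ] 0.009054260802274009 -22.69575949391949
```

{"fn": "drive_tool", "kwargs": {
  "steps": [
    [0,0,0,-0.1],
    [0,0,0,-0.2],
    [0,0,0,-0.3],
    [0,0,0,-0.4],
    [0,0,0,-0.5],
    [0,0,0,-0.6],
    [0,0,0,-0.7],
    [0,0,0,-0.8]
  ]
}}

```text
time_s: 10.78
eef_pos: [0.6111, -0.005, 0.1093]
tcp_rot: [3.086, 0.585, 0.001]
force: [-0.0, -0.6, 1.8]
finger_gap: 0.0094
```

{"fn": "drive_tool", "kwargs": {
  "steps": [
    [0,0,0,-0.1],
    [0,0,0,-0.2],
    [0,0,0,-0.3],
    [0,0,0,-0.4],
    [0,0,0,-0.5],
    [0,0,0,-0.6],
    [0,0,0,-0.65],
    [0,0,0,-0.65]
  ]
}}

```text
time_s: 11.45
eef_pos: [0.611, -0.0051, 0.1093]
tcp_rot: [3.112, -0.426, 0.001]
force: [-1.0, -1.0, 1.3]
finger_gap: 0.009
```

```bash
python3 - <<'E'
from h import *
o=get_obs();M=R.from_rotvec(o['tcp_rot']).as_matrix();print(o['eef_pos'],o['q'],o['force'],o['moment'],o['finger_gap'],np.degrees(np.arctan2(M[1,1],M[0,1])))
E
```

```text
[ 0.61104999 -0.00511199  0.10934761] [ 0.21626699  0.48623093 -0.34280459  1.78455838  0.2023495   0.90442064
 -2.05798987] [-1.00007998 -1.04816001  1.34813415] [-0.12233725 -0.03069119 -0.05252787] 0.009034353488019517 -105.57266939642362
```

{"fn": "drive_tool", "kwargs": {
  "steps": [
    [0,0,0,-0.06],
    [0,0,0,-0.12],
    [0,0,0,-0.18],
    [0,0,0,-0.22],
    [0,0,0,-0.26],
    [0,0,0,-0.3],
    [0,0,0,-0.32],
    [0,0,0,-0.32]
  ]
}}

```text
time_s: 12.12
eef_pos: [0.611, -0.0052, 0.1094]
tcp_rot: [3.006, -0.906, 0.002]
force: [-0.2, -1.7, 1.0]
finger_gap: 0.0094
```

```bash
python3 - <<'E'
from h import *
o=get_obs();M=R.from_rotvec(o['tcp_rot']).as_matrix();print(o['eef_pos'],o['q'],o['force'],o['moment'],o['finger_gap'],np.degrees(np.arctan2(M[1,1],M[0,1])))
p,d=capture('wrist');cv2.imwrite('pics/w8.png',p)
E
```

```text
[ 0.61101458 -0.00516842  0.10939443] [ 0.16467615  0.47783834 -0.27873696  1.78725801  0.16518665  0.89843972
 -2.34382048] [-0.22695271 -1.71841552  0.9678167 ] [-0.50603692 -0.0340494   1.28528075] 0.009429006239066076 -123.54438567330399
```

View pics/w8.png

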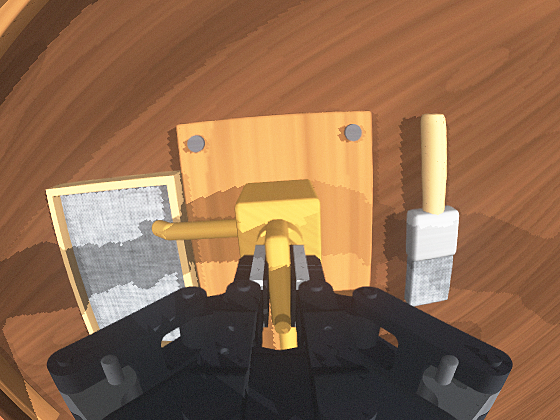

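The yaw moment rose to 1.3 N m with the wing parallel to the board and the pip towards the can, so the screw is seated. I'll hold briefly, then back off a quarter turn.

{"fn": "drive_tool", "kwargs": {
  "steps": [
    [0,0,0,0],
    [0,0,0,0],
    [0,0,0,0]
  ]
}}

```text
time_s: 12.42
eef_pos: [0.611, -0.0052, 0.1094]
tcp_rot: [3.006, -0.913, 0.001]
force: [0.4, -2.9, 1.4]
finger_gap: 0.0089
```

{"fn": "drive_tool", "kwargs": {
  "steps": [
    [0,0,0,0.1],
    [0,0,0,0.2],
    [0,0,0,0.3],
    [0,0,0,0.4],
    [0,0,0,0.5],
    [0,0,0,0.6],
    [0,0,0,0.7],
    [0,0,0,0.8]
  ]
}}

```text
time_s: 13.08
eef_pos: [0.6111, -0.005, 0.1094]
tcp_rot: [-3.123, -0.324, -0.001]
force: [0.8, -1.4, 1.1]
finger_gap: 0.0092
```

{"fn": "drive_tool", "kwargs": {
  "steps": [
    [0,0,0,0.1],
    [0,0,0,0.2],
    [0,0,0,0.3],
    [0,0,0,0.4],
    [0,0,0,0.5],
    [0,0,0,0.6],
    [0,0,0,0.7],
    [0,0,0,0.8]
  ]
}}

```text
time_s: 13.75
eef_pos: [0.6109, -0.0049, 0.1094]
tcp_rot: [-2.75, -1.514, -0.002]
force: [0.5, -1.5, 0.9]
finger_gap: 0.0092
```

{"fn": "drive_tool", "kwargs": {
  "steps": [
    [0,0,0,0],
    [0,0,0,0],
    [0,0,0,0],
    [0,0,0,0]
  ]
}}

```text
time_s: 14.08
eef_pos: [0.6109, -0.0048, 0.1094]
tcp_rot: [-2.753, -1.514, -0.001]
force: [-0.2, -1.0, 1.8]
finger_gap: 0.0091
```

```bash
python3 - <<'E'
from h import *
o=get_obs();M=R.from_rotvec(o['tcp_rot']).as_matrix();print(o['eef_pos'],o['qd'],o['force'],o['moment'],o['finger_gap'],np.degrees(np.arctan2(M[1,1],M[0,1])))
c=camera_info('wrist');np.save('pics/w9ci.npy',c,allow_pickle=True)
p,d=capture('wrist');cv2.imwrite('pics/w9.png',p)
p,d=capture('top');cv2.imwrite('pics/top9.png',p)
E
```

```text
[ 0.61091156 -0.0048025   0.10935569] [-3.29268067e-03 -1.08961888e-04 -4.16279458e-05  7.40602526e-04
  4.54717258e-03  1.62420142e-03  1.13216376e-02] [-0.16392276 -0.95488184  1.8015444 ] [-0.31500035 -0.20093571 -0.06664474] 0.009118981222423762 -32.390108865283715
```

View pics/w9.png

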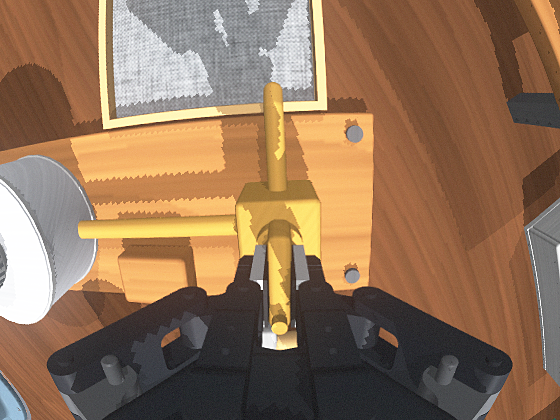

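View pics/top9.png

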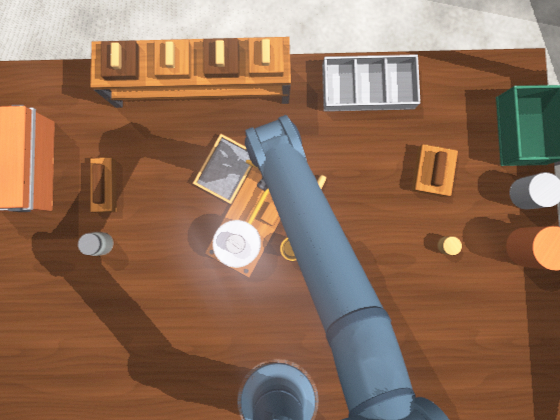

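The wing now lies across the board, still pinched, with the jaw yaw giving about 87–91° off the seat. The visible bystanders are where they were. I'll check the cap ridge once more.

```bash
python3 - <<'E'
from h import *
p=cv2.imread('pics/top9.png');cv2.imwrite('pics/t9c.png',cv2.resize(p[210:275,205:270],None,fx=8,fy=8,interpolation=cv2.INTER_CUBIC))
E
```

```text
(no output)
```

View pics/t9c.png

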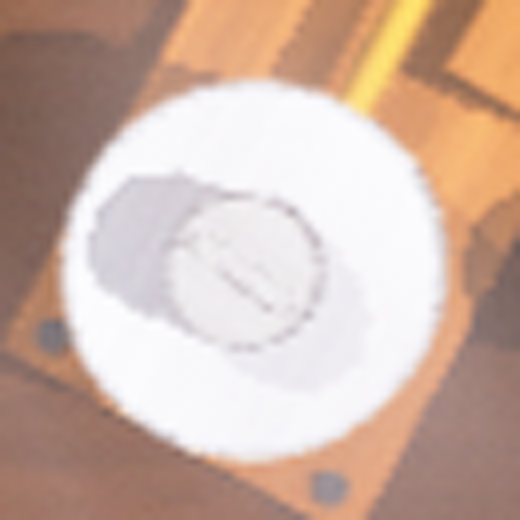

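The ridge, from (190,245) to (280,305), lies across the board, so the vent is still open. I'll hand in.

```bash
python3 -c "
from cell import *
print(hand_in())"
```

```text
the job is handed in; nothing more can be done
None
```

The feeder is set to drip: the vent cap is open, and the thumbscrew was seated and backed off about a quarter turn. The gripper is still holding the thumbscrew. I handed the job in at about 14 s; no verdict is reported.

- **Vent cap:** I turned it anticlockwise to its open stop. The ridge measured about 84° from shut, and the jaws slipped slightly at the end, as they would against the stop. The last top view still showed the ridge across the board.
- **Thumbscrew:** I turned it clockwise until the yaw moment rose to about 1.3 N m with the wing along the board and the pip towards the can. Backed off, it stands at 87–91° by the jaw angle, and the wrist picture shows the wing lying across the board.
- **Grip at the end:** The finger gap is 9.1 mm on the 10 mm wing, at a 40 N setting. The arm is at rest.
- **Bystanders:** Those I could see had not moved. The cup and brush were partly hidden by the arm in the last top view, and I did not measure their positions again.

**Failures and disagreements:**
- The first pinch of the thumbscrew stopped at 18.7 mm, probably on the hub below the wing. I raised the gripper 7 mm and gripped again.
- Position estimates differed by 2–5 mm between cameras. Single height fixes were off by more, up to about 12 mm on the wing, so I took the wing's height from the task text.
- At the seat, the jaw angle read about 4° past the angle I had predicted from the board.

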